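Seal the leaning specimen canister and start the gas purge

ROBOT

A 6-joint arm with a two-finger parallel gripper is mounted at the origin on the work surface. World frame = base frame: x ahead of the robot, y to its left, z up, the work surface at z = 0. Lengths are in mm, angles in degrees, forces in N, time in s.
With the tool pointing down it reaches from about 350 to 850 mm from the base axis. Payload 8.1 kg.
Tool frame: the origin (TCP) lies on the centre line of the jaws, within the pads' length; the fingertips stand 19 mm ahead of it and the grasp point (between the pads) is the TCP (r.tip_reach is the z of the fingertips in the tool frame, in mm); z points along the fingers, y is the line along which they close (so a half turn about z gives the same grasp; the last joint's range is limited). The gripper opens to 85 mm and grips with 20 to 120 N. Pads are 22 mm wide; open, the fingers measure 114 mm over their backs; the gripper's body (76 mm by 85 mm) begins 54 mm behind the grasp point. The pads swing forward as they close: fully open they stand 13 mm farther back than shut.
Start: joints at [70.508, 7.471, 85.268, -0, 87.261, -4.893], TCP at [151.209, 580.639, 250.292] pointing down, gripper open.
Joint ranges: [-169.43, 169.43], [-51.17, 129.36], [1.28, 143.12], [-76.62, 256.62], [0, 156.53], [-152.29, 152.29]. Speed limits (degrees/s): [136.94, 136.94, 159.86, 180, 180, 180].

INTERFACE

Orientations are given as [roll, pitch, yaw] about the fixed x, y, z axes, in that order (R = Rz(yaw) Ry(pitch) Rx(roll)).
In Python, from bench import r gives the robot as it stands. The module is installed in compiled form; this text tells all that it offers.
- The arm moves only by the shell command python3 -m handwheel 'ROWS' [FORCE]. ROWS is JSON, a list of rows, each a list of 7 numbers: the shift along the tool's x, y, z in m, then the turn, a rotation vector about the tool's x, y, z in degrees, then the finger opening in m, from 0 to 0.0854. In form: [[tx, ty, tz, ax, ay, az, claw], ...]. A call has 1 to 8 rows; each row shifts and turns the commanded pose from where the row before left it, along the tool's axes as they then stand; what a row does not reach is not made up. A row lasts 1/12 s, in which the tool goes at most 41.7 mm and 7.16 degrees, less where a joint would pass 70% of its speed; a pose out of reach is approached as far as the arm can. A call with a gripper value outside its range is refused whole. The fingers move at their own pace and stop on an object; FORCE is the grip in N (left out, the last holds). Time passes only in rows, so rows that do not move let the fingers close. It gives the time, the measured TCP pose, the force, the opening and the grip force at its end, in the units of the state.
- r.sense(): the state, without advancing time (a new reading comes with each control period).
- r.snapshot(name): name is "side" or "top" or "wrist"; returns (picture, depth): 420x560x3 uint8, blue, green, red; 420x560 float32, mm along the optical axis (not along the pixel's ray), 0 where there is no reading.
- r.calibration(name): a dict with "vfov" (degrees; the focal length in pixels is half the picture's height over the tangent of half this angle, whatever the lens; pixels are square), "cx", "cy" (the principal point, pixels), "rvec" (rotation vector, rad) and "tvec" (3), from world to camera coordinates, as OpenCV has them; the wrist camera has in their place "tool_from_camera" (4x4, takes a point from camera to tool coordinates, whose origin is the TCP and whose axes are the flange's). Camera axes: x right, y down, z forward; pixel columns grow to the right and rows downward; lengths in mm; the calibration is good to about 2 mm. A picture is of the moment at which its call begins: read the wrist's pose just before it. calibration takes no time and is no camera call.
- r.hand_in(): hands the job in; it is judged then, once.
The state is a dict: "time": time; "joint_pos": joint angles; "qd": joint speeds; "joint_efforts": joint torques, N m; "tool_pos": TCP position; "tcp_rot": TCP orientation; "ft_force": force on the tool from outside, world axes, zero at the start; "wrist_torque": the same for the moment, N m; "finger_gap": finger opening in mm; "grip_force": force on a finger pad.
Only numpy, scipy, OpenCV 4.12 (cv2) and the standard library are available. Lean on these libraries where they do the work, as an engineer would, in place of code of your own. Each camera call takes 0.05 s, during which the arm holds its last target. There are 200 camera calls.

TASK

Seal the specimen canister that leans on its stand: swing its hinged cap down over the mouth, then screw the cap clockwise until it is fully tight. Only when it is tight, push the sprung purge plunger on the gas outlet all the way down, and let it spring back up. Leave the two cones and the amber jar where they are.

Things in the scene. Friction and masses are not known exactly. Their poses are not given: they have to be found in the camera images.
- stand: Stand of the specimen canister, fixed: a 140 x 100 mm aluminium base plate (origin at its underside's centre), a pedestal 75 mm high with a 110 x 90 mm black top, and two black cheeks holding a plain steel tube (54 mm outside diameter, 100 mm long) that leans 26 degrees from upright, towards the stand's -x (roughly towards the robot). z up.
- mouth (a point): Centre of the tube's open mouth, about 181 mm above the bench. z: out of the mouth along the tube; x: in the mouth plane, up the slope to the cap's hinge; y: parallel to the hinge pin. Two fixed steel hooks beside the mouth have outer faces at y = +41 and -41 mm, overhang inwards to 30 mm from the axis and reach 10.5 mm above the mouth plane.
- hinge (a point): Middle of the cap's hinge pin (10 mm diameter, 22 mm long, along y), fixed on the canister 44 mm up the slope (+x) and 10.5 mm out (+z) from the mouth's centre. Axes as for the mouth.
- cap_top (a point): Centre of the cap's outer face; z out of it along the cap's axis. Black ribbed round knob, 44 mm diameter, 12 to 38 mm above the cap's underside, on a 56 mm flange with two steel lugs reaching 36 mm from the axis. When shut it is 38 mm out from the mouth's centre; then keep fingertips over 12.5 mm above the mouth plane to clear strap, lugs and hooks. A steel mark on top turns with it.
- cap_swing (a joint): Swing of the cap's strap on the hinge, rad: 0 = shut flat on the mouth (hard stop), positive = open, up and over away from the robot, to 1.8. Starts 0.8 to 1.2. Friction 0.09 N m (about 2 N at the cap); stays where left. Shuts only while cap_turn is below about 0.7; once tight, the lugs lie under the hooks and it cannot open.
- cap_turn (a joint): Turn of the cap about its own axis, rad: 0 = loose, grows as the cap is turned clockwise (looking at its outer face) to a hard stop at 1.4 = fully tight. Starts 0 to 0.15. Friction 0.12 N m; stays where left. Quick thread with no travel along the axis: one twist of about 1.4 rad does it.
- plunger_top (a point): Centre of the top of the sprung purge plunger, a steel button 28 mm diameter and 8 mm thick on a 12 mm steel pin, upright on the white gas outlet pillar (42 mm diameter, fixed to the bench). Its top is 116 mm above the bench when up. A brass stub sticks out of the pillar at half height, away from the robot.
- plunger (a joint): Travel of the purge plunger, m: 0 = up, 0.012 = pushed fully down (hard stop). Spring: starts to move at about 4 N, fully down at about 10 N; springs back when let go.
- cone_a: Loose steel cone, 34 mm diameter, 24 mm tall, tip up, 50 g; leave alone. Origin at the centre of its underside.
- cone_b: Another loose steel cone, the same; leave alone.
- bottle: Loose amber glass jar with black cap, 54 mm diameter, 95 mm tall, 250 g; leave alone. Origin at the centre of its underside.
Not all that is in view belongs to the job. Several things look just like the part that bears plunger_top: the one meant starts nearest to the robot's base. Of the things shaped like the stand, the aluminium one is meant.

How it is judged:
By the outcome, as a careful person would: the job done as asked, in the order asked, and still so for the second after the job is handed in, with the robot touching nothing.
It also fails if it takes over 62 s, if anything falls off the work surface, if the arm or the gripper's body presses on something with over 40 N, if the wrist force passes 120 N, or if a joint passes its speed limit or range.

## Working session

There is one attempt and no reset: what is moved stays moved. The work goes in short steps, Python scripts to look and compute and a shell command to move; the robot and the scene stay as the last step left them, time stands still between calls to the robot, and variables do not carry over. Pictures are saved under pics/ and viewed, at most 10 in all, crops included, and the job is handed in when it is done.

```bash
mkdir -p pics; cat > h.py <<'E'
import numpy as np, cv2
from scipy.spatial.transform import Rotation as R
from bench import r
def K(n):
    c=r.calibration(n); f=210/np.tan(np.radians(c["vfov"]/2)); return f,c["cx"],c["cy"],c
def cloud(n,d,s=None):
    f,cx,cy,c=K(n); v,u=np.mgrid[0:420,0:560]
    p=np.stack([(u-cx)/f*d,(v-cy)/f*d,d],-1).astype(float)
    if "rvec" in c and c["rvec"] is not None:
        Rm=cv2.Rodrigues(np.array(c["rvec"],float))[0]; return (p-np.array(c["tvec"]).ravel())@Rm
    T=np.array(c["tool_from_camera"]); p=p@T[:3,:3].T+T[:3,3]
    return p@R.from_euler('xyz',s["tcp_rot"],degrees=True).as_matrix().T+np.array(s["tool_pos"])
def snap(n,name):
    s=r.sense(); b,d=r.snapshot(n); cv2.imwrite(f"pics/{name}.png",b); P=cloud(n,d,s); P[d<=0]=np.nan
    np.savez(f"pics/{name}.npz",b=b,d=d,P=P); return b,d,P
E
python3 - <<'E'
from h import *
print(r.sense())
for n in("side","top","wrist"): snap(n,n+"0"); print(r.calibration(n))
a=[cv2.imread(f"pics/{n}0.png") for n in("side","top")]
E
```

```text
{'time': 0.0, 'joint_pos': array([ 7.05079514e+01,  7.51453692e+00,  8.53297160e+01, -1.17559974e-03,
        8.72603508e+01, -4.89361593e+00]), 'qd': array([-0.01437124, -0.01284143, -0.00308608,  0.03410807,  0.09405742,
       -0.02596394]), 'joint_efforts': array([-1.95931352e-03, -5.69425642e+01, -5.00522053e+01, -8.73108311e-04,
        1.60362467e-02,  8.60104734e-06]), 'tool_pos': array([151.04587951, 580.14960425, 249.24615607]), 'tcp_rot': array([-1.79895677e+02, -7.75343873e-03,  1.65401617e+02]), 'ft_force': array([-0.64584881, -0.08883294,  0.09628566]), 'wrist_torque': array([-0.05294216, -0.0079963 ,  0.02007855]), 'grip_force': 0.0, 'finger_gap': 85.5696893701783}
{'vfov': 45.554189087110885, 'cx': 276.35038357498115, 'cy': 209.583627413787, 'rvec': array([ 2.13792286, -0.58472886,  0.27609076]), 'tvec': array([-458.10896353,  337.42455046,  992.25134015])}
{'vfov': 46.64445310970938, 'cx': 283.43863687570496, 'cy': 204.26783303758916, 'rvec': array([ 2.14015144, -2.14691714,  0.11494899]), 'tvec': array([126.07044449, 593.22069187, 938.44786617])}
{'vfov': 59.14770335557568, 'cx': 281.7833404777834, 'cy': 210.61046366468582, 'tool_from_camera': array([[ 5.87210492e-04, -9.53919750e-01, -3.00061272e-01,
         7.70513441e+01],
       [ 9.99999744e-01,  6.82831551e-04, -2.13810200e-04,
         6.40109848e-01],
       [ 4.08849076e-04, -3.00061069e-01,  9.53919906e-01,
        -1.25259960e+02],
       [ 0.00000000e+00,  0.00000000e+00,  0.00000000e+00,
         1.00000000e+00]])}
```

View pics/side0.png

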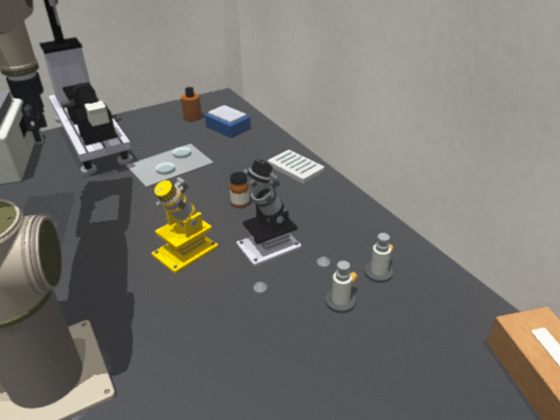

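View pics/top0.png

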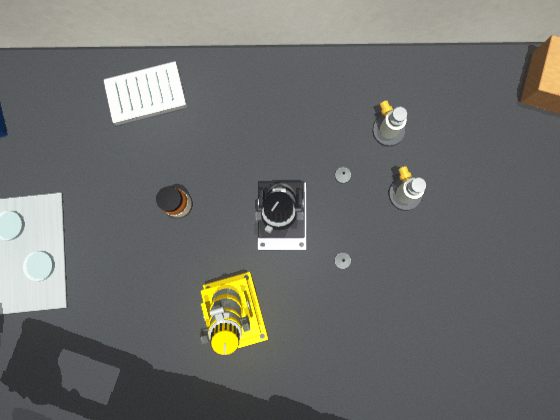

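Candidates: outlet pillars at side (341,285)/top (408,188) and side (380,257)/top (393,120). Stands: the aluminium one at side (268,210)/top (282,215), and the yellow one at side (183,220)/top (235,310). The cones are at top (343,175) and (343,261), and the jar is at (173,200). I choose the aluminium stand, and the pillar by its distance from the base.

```bash
python3 - <<'E'
from h import *
z=np.load("pics/top0.npz");b,P=z["b"],z["P"]
def ray(n,u,v,zz):
    f,cx,cy,c=K(n);Rm=cv2.Rodrigues(c["rvec"])[0];o=-Rm.T@c["tvec"];d=Rm.T@[(u-cx)/f,(v-cy)/f,1];return o+d*(zz-o[2])/d[2]
for u,v,h in[(415,185,116),(400,115,116),(343,175,24),(343,261,24)]: print(u,v,ray("top",u,v,h).round(1),P[v,u].round(1))
for u,v in [(341,267),(382,240)]: print("side",ray("side",u,v,116).round(1))
# plunger top by depth
for c in [(415,185),(400,115)]:
    s=P[c[1]-14:c[1]+15,c[0]-14:c[0]+15].reshape(-1,3);s=s[s[:,2]>106];print("plunger",len(s),s.mean(0).round(1),np.median(s[:,2]),s.min(0),s.max(0))
# stand plate
hsv=cv2.cvtColor(b,cv2.COLOR_BGR2HSV)
m=((hsv[...,1]<40)&(hsv[...,2]>140)&(P[...,2]<25)).astype(np.uint8);m[:, :250]=0;m[:,315:]=0;m[:170]=0;m[260:]=0
q=P[m>0];print("plate z",np.nanmedian(q[:,2]),m.sum(),ray("top",258.5,249,8),ray("top",306.5,249,8),ray("top",306.5,182,8))
t=cv2.resize(b[160:270,230:340],None,fx=5,fy=5,interpolation=cv2.INTER_CUBIC)
s=cv2.imread("pics/side0.png");s=cv2.resize(s[140:280,215:315],None,fx=4,fy=4,interpolation=cv2.INTER_CUBIC)[:550]
cv2.imwrite("pics/c1.png",np.hstack([t,s[:,:240+10]]) if 0 else np.hstack([cv2.resize(t,(400,400)),cv2.resize(s,(400,400*s.shape[0]//s.shape[1]))[:400]]))
E
```

```text
415 185 [ 618.5 -121.   116. ] [ 618.9 -121.5  113.7]
400 115 [752.5 -97.7 116. ] [751.6 -97.1 118.8]
343 175 [655.7   2.2  24. ] [656.2   2.   21.6]
343 261 [480.4   5.3  24. ] [4.807e+02 2.900e+00 4.000e-01]
side [ 614.  -134.9  116. ]
side [ 747.5 -109.9  116. ]
plunger 182 [ 618.3 -126.4  115.9] 116.10137190634774 [ 604.99087229 -140.19634418  108.48630313] [ 631.90750038 -113.16811552  120.86849188]
plunger 174 [754.3 -96.4 115.8] 115.92334945468367 [ 741.30435674 -109.43601271  109.93031366] [769.02486366 -83.61294632 120.24215917]
plate z 12.542997099547259 612 [505.42821682 176.2921941    8.        ] [505.17783316  77.83032086   8.        ] [644.41018555  76.74563701   8.        ]
```

View pics/c1.png

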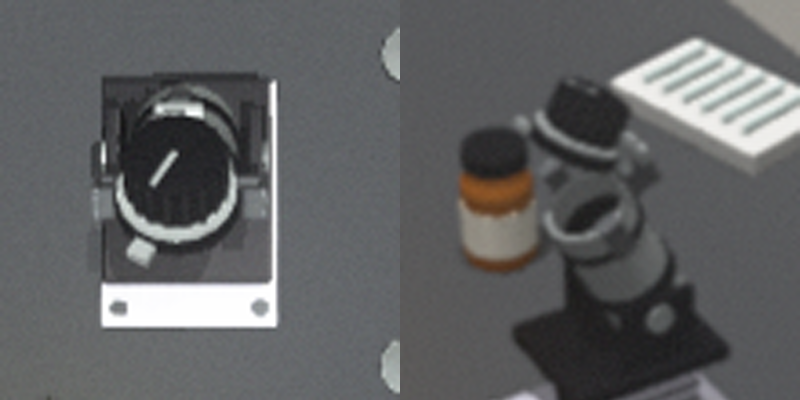

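The crop shows the aluminium stand with its cap open. The marked knob top is at about (178,165) in the left half, and the tube's open mouth is at (585,210) in the right half. The pillar nearer the base is at (618,-126), confirmed in both views. Next I fit the cap top from depth.

```bash
cat >> h.py <<'E'
def capfit(P,b,c0,rad=45,zmin=200):
    # knob top: dark, high points; plane by RANSAC with normal in x-z plane mostly
    g=b.max(-1); m=(np.linalg.norm(P[...,:2]-np.array(c0)[:2],axis=-1)<rad)&(P[...,2]>zmin)&(g<90)
    q=P[m]; rng=np.random.default_rng(0); best=None
    for _ in range(1500):
        a=q[rng.choice(len(q),3,0)]; n=np.cross(a[1]-a[0],a[2]-a[0]); l=np.linalg.norm(n)
        if l<100: continue
        n/=l; n*=np.sign(n[2]); 
        if abs(n[1])>.25: continue
        i=abs((q-a[0])@n)<2.5
        if best is None or i.sum()>best.sum(): best=i
    w=q[best]; c=w.mean(0); n=np.linalg.svd(w-c)[2][2]; n*=np.sign(n[2])
    e1=np.cross([0,1,0],n); e1/=np.linalg.norm(e1); e2=np.cross(n,e1)
    xy=np.c_[(w-c)@e1,(w-c)@e2].astype(np.float32); (ex,ey),rr=cv2.minEnclosingCircle(xy)
    return len(q),len(w),c.round(1),n.round(3),np.degrees(np.arctan2(n[0],n[2])).round(1),(c+ex*e1+ey*e2).round(1),rr,np.percentile(xy,[2,98],axis=0).round(1)
E
python3 - <<'E'
from h import *
for n in("top","side"):
    z=np.load(f"pics/{n}0.npz");b,P=z["b"],z["P"]
    print(n,capfit(P,b,(560,127)))
    m=(np.linalg.norm(P[...,:2]-[575,127],axis=-1)<70)&(P[...,2]>195);v,u=np.where(m);print(m.sum(),np.percentile(P[m],[1,50,99],axis=0).round(0),u.mean(),v.mean())
E
```

```text
top (822, 474, array([567.9, 127.8, 256.5]), array([ 0.485, -0.003,  0.875]), np.float64(29.0), array([568.3, 128.2, 256.3]), 22.99642562866211, array([[-19.2, -19.6],
       [ 19.8,  20. ]]))
1155 [[526. 102. 202.]
 [555. 128. 250.]
 [600. 154. 266.]] 277.95930735930733 210.28051948051947
side (387, 99, array([548. , 117.1, 250.8]), array([-0.658, -0.236,  0.715]), np.float64(-42.6), array([547. , 118.3, 250.3]), 23.2123966217041, array([[-20.6, -14. ],
       [ 18.3,  17.4]]))
508 [[530.  96. 196.]
 [558. 112. 243.]
 [601. 141. 265.]] 261.57086614173227 172.01181102362204
```

```bash
cat >> h.py <<'E'
H=np.array([593.5,128.,210.])
def capframe(phi,az=0):  # tool R with z=-cap axis, axis tilted phi (deg) from vertical to +x; az= extra turn about tool z
    p=np.radians(phi); zt=-np.array([np.sin(p),0,np.cos(p)]); y=np.array([0,1.,0])
    return np.c_[np.cross(y,zt),y,zt]@R.from_euler('z',az,degrees=True).as_matrix()
def capaxis(phi,h): # point on the cap axis h mm above the underside
    p=np.radians(phi); ea=np.array([np.sin(p),0,np.cos(p)]); eu=np.array([np.cos(p),0,-np.sin(p)]); return H-44*eu+(h-10.5)*ea
def need(pos,Rt):
    s=r.sense(); Rc=R.from_euler('xyz',s["tcp_rot"],degrees=True).as_matrix(); d=np.array(pos)-s["tool_pos"]
    rv=R.from_matrix(Rc.T@Rt).as_rotvec(degrees=True)
    print("t",s["time"],"at",s["tool_pos"].round(1),s["tcp_rot"].round(2),"F",s["ft_force"].round(1),"M",s["wrist_torque"].round(2),"gap",round(s["finger_gap"],1),"grip",round(s["grip_force"],1))
    print("shift before turn",(Rc.T@d).round(1),"turn",rv.round(2),"shift if after turn",(Rt.T@d).round(1))
E
python3 - <<'E'
from h import *
need(capaxis(29,150),capframe(29))
E
```

```text
t 0.15 at [151.1 580.2 249.4] [-1.7991e+02 -1.0000e-02  1.6540e+02] F [ 0.6  0.5 -0.1] M [-0.04 -0.01  0.03] gap 85.2 grip 0.0
shift before turn [-570.3 -318.9 -103.5] turn [  3.61  28.82 -14.31] shift if after turn [-362.1 -452.2 -319.5]
```

```bash
python3 -m handwheel '[[0,0,-0.026,0,0,0,0.085],[0,0,-0.026,0,0,0,0.085],[0,0,-0.026,0,0,0,0.085],[0,0,-0.026,0,0,0,0.085],[-0.0285,-0.016,0,0,0,0,0.085],[-0.0285,-0.016,0,0,0,0,0.085],[-0.0285,-0.016,0,0,0,0,0.085],[-0.0285,-0.016,0,0,0,0,0.085]]' 40
python3 -m handwheel '[[-0.0285,-0.016,0,0,0,0,0.085],[-0.0285,-0.016,0,0,0,0,0.085],[-0.0285,-0.016,0,0,0,0,0.085],[-0.0285,-0.016,0,0,0,0,0.085],[-0.0285,-0.016,0,0,0,0,0.085],[-0.0285,-0.016,0,0,0,0,0.085],[-0.0285,-0.016,0,0,0,0,0.085],[-0.0285,-0.016,0,0,0,0,0.085]]'
python3 -m handwheel '[[-0.0285,-0.016,0,0,0,0,0.085],[-0.0285,-0.016,0,0,0,0,0.085],[-0.0285,-0.016,0,0,0,0,0.085],[-0.0285,-0.016,0,0,0,0,0.085],[-0.0285,-0.016,0,0,0,0,0.085],[-0.0285,-0.016,0,0,0,0,0.085],[-0.0285,-0.016,0,0,0,0,0.085],[-0.0285,-0.016,0,0,0,0,0.085]]'
python3 -m handwheel '[[0,0,0,0.6,4.8,-2.4,0.085],[0,0,0,0.6,4.8,-2.4,0.085],[0,0,0,0.6,4.8,-2.4,0.085],[0,0,0,0.6,4.8,-2.4,0.085],[0,0,0,0.6,4.8,-2.4,0.085],[0,0,0,0.6,4.8,-2.4,0.085],[0,0,0,0,0,0,0.085],[0,0,0,0,0,0,0.085]]'
python3 - <<'E'
from h import *
need(capaxis(29,150),capframe(29))
b,d,P=snap("wrist","w1")
print(capfit(P,b,(568,128)))
E
```

```text
time: 0.82
tool_pos: [246.0, 488.9, 354.0]
tcp_rot: [-180.0, -0.0, 165.4]
ft_force: [0.2, 1.1, 0.2]
finger_gap: 84.7
grip_force: 0.0
time: 1.48
tool_pos: [434.6, 307.3, 354.1]
tcp_rot: [-180.0, -0.0, 165.4]
ft_force: [0.2, -0.1, -0.5]
finger_gap: 85.0
grip_force: 0.0
time: 2.15
tool_pos: [623.0, 125.9, 353.8]
tcp_rot: [-180.0, -0.0, 165.4]
ft_force: [0.6, 0.2, -0.3]
finger_gap: 85.1
grip_force: 0.0
time: 2.82
tool_pos: [622.8, 127.3, 349.7]
tcp_rot: [179.9, -29.2, -179.9]
ft_force: [-0.3, 0.1, -0.2]
finger_gap: 84.8
grip_force: 0.0
t 2.8167 at [622.8 127.3 349.7] [ 179.94  -29.22 -179.95] F [-0.3  0.1 -0.2] M [ 0.01 -0.25  0.02] gap 84.8 grip 0.0
shift before turn [ 1.9  0.7 -3.1] turn [ 0.04 -0.22  0.05] shift if after turn [ 1.9  0.7 -3.1]
(3806, 3160, array([569.4, 127.5, 257.4]), array([ 0.486, -0.   ,  0.874]), np.float64(29.1), array([570.1, 127.9, 257. ]), 23.264789581298828, array([[-19.8, -19.9],
       [ 19.9,  20.3]]))
```

View pics/w1.png

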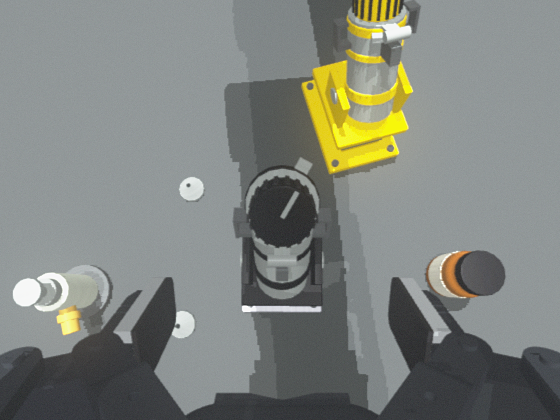

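The wrist view confirms it: marked black knob at (283,210), mouth and stand plate below it, cones at (191,188) and (182,325), the pillar to the left, and the jar to the right. The fitted cap top is (569.7,127.7,257) with a 29.1° tilt, and its 23 mm radius fits the 22 mm knob. I approach and grasp.

```bash
sed -i 's/^H=.*/H=np.array([594.4,127.7,210.5])/' h.py; python3 - <<'E'
from h import *
print(r.tip_reach); need(capaxis(29.1,34),capframe(29.1))
E
```

```text
19.0
t 2.8667 at [622.5 127.4 352.7] [ 179.91  -28.94 -179.93] F [-0.1  0.7  0.6] M [-0.01 -0.24 -0.02] gap 85.2 grip 0.0
shift before turn [ -0.2   0.2 114.4] turn [0.06 0.16 0.06] shift if after turn [ -0.5   0.3 114.4]
```

```bash
python3 -m handwheel '[[0,0,0.018,0,0,0,0.085],[0,0,0.018,0,0,0,0.085],[0,0,0.018,0,0,0,0.085],[0,0,0.018,0,0,0,0.085],[0,0,0.016,0,0,0,0.085],[0,0,0.016,0,0,0,0.085],[0,0,0.010,0,0,0,0.085],[0,0,0,0,0,0,0.085]]' 40
python3 -m handwheel '[[0,0,0,0,0,0,0.036],[0,0,0,0,0,0,0.036],[0,0,0,0,0,0,0.036],[0,0,0,0,0,0,0.036],[0,0,0,0,0,0,0.036],[0,0,0,0,0,0,0.036],[0,0,0,0,0,0,0.036],[0,0,0,0,0,0,0.036]]' 40
python3 - <<'E'
from h import *
need(capaxis(29.1,34),capframe(29.1))
# rows for swinging 29.1 -> -26 in 16 steps, plus shifts in tool frame
n=16;ph=np.linspace(29.1,-26,n+1)
for i in (0,7,15):
    d=capframe(ph[i]).T@(capaxis(ph[i+1],34)-capaxis(ph[i],34)); rv=R.from_matrix(capframe(ph[i]).T@capframe(ph[i+1])).as_rotvec(degrees=True); print(d.round(2),rv.round(2))
E
```

```text
time: 3.53
tool_pos: [565.5, 127.6, 255.7]
tcp_rot: [179.9, -28.7, -179.9]
ft_force: [-0.3, -0.0, -0.3]
finger_gap: 85.1
grip_force: 0.0
time: 4.2
tool_pos: [567.4, 127.4, 255.8]
tcp_rot: [179.9, -28.9, -179.9]
ft_force: [-0.6, -0.2, 6.6]
finger_gap: 42.3
grip_force: 41.6
t 4.2 at [567.4 127.4 255.8] [ 179.87  -28.88 -179.86] F [-0.6 -0.2  6.6] M [-0.06  0.38  0.02] gap 42.3 grip 41.6
shift before turn [-1.7  0.3  3. ] turn [0.06 0.22 0.13] shift if after turn [-1.7  0.3  3. ]
[1.33 0.   2.69] [ 0.   -3.44  0.  ]
[1.33 0.   2.69] [ 0.   -3.44  0.  ]
[1.33 0.   2.69] [ 0.   -3.44  0.  ]
```

Grasp confirmed: gap 42 mm, grip 42 N. I swing about the hinge.

```bash
python3 -m handwheel '[[0.0014,0,0.0027,0,-3.44,0,0.036],[0.0014,0,0.0027,0,-3.44,0,0.036],[0.0014,0,0.0027,0,-3.44,0,0.036],[0.0014,0,0.0027,0,-3.44,0,0.036],[0,0,0,0,0,0,0.036]]' 40
python3 - <<'E'
from h import *
need(capaxis(15.35,36),capframe(15.35))
E
```

```text
time: 4.62
tool_pos: [557.1, 127.4, 247.7]
tcp_rot: [179.9, -14.9, -179.9]
ft_force: [2.3, -1.0, -3.9]
finger_gap: 42.6
grip_force: 41.3
t 4.6167 at [557.1 127.4 247.7] [ 179.91  -14.93 -179.87] F [ 2.3 -1.  -3.9] M [-0.09 -0.81  0.02] gap 42.6 grip 41.3
shift before turn [-1.8  0.3  0.5] turn [0.06 0.42 0.12] shift if after turn [-1.8  0.3  0.5]
```

Forces are small, so I carry on.

```bash
python3 -m handwheel '[[0.0014,0,0.0027,0,-3.44,0,0.036],[0.0014,0,0.0027,0,-3.44,0,0.036],[0.0014,0,0.0027,0,-3.44,0,0.036],[0.0014,0,0.0027,0,-3.44,0,0.036],[0.0014,0,0.0027,0,-3.44,0,0.036],[0.0014,0,0.0027,0,-3.44,0,0.036],[0.0014,0,0.0027,0,-3.44,0,0.036],[0,0,0,0,0,0,0.036]]' 40
python3 -m handwheel '[[0.0014,0,0.0027,0,-3.44,0,0.036],[0.0014,0,0.0027,0,-3.44,0,0.036],[0.0014,0,0.0027,0,-3.44,0,0.036],[0,0,0,0,0,0,0.036]]' 40
python3 - <<'E'
from h import *
need(capaxis(-26,36),capframe(-26))
print(capfit(*[snap("top","t2")[i] for i in(2,0)],(536,128)))
E
```

```text
time: 5.28
tool_pos: [545.0, 127.4, 228.2]
tcp_rot: [179.9, 8.9, -179.9]
ft_force: [-1.1, -1.9, 0.1]
finger_gap: 42.6
grip_force: 41.8
time: 5.62
tool_pos: [542.5, 127.4, 218.6]
tcp_rot: [179.9, 19.1, -179.9]
ft_force: [-4.2, -1.6, -0.5]
finger_gap: 42.4
grip_force: 41.8
t 5.6167 at [542.5 127.4 218.6] [ 179.92   19.12 -179.94] F [-4.2 -1.6 -0.5] M [-0.23  0.72 -0.19] gap 42.4 grip 41.8
shift before turn [0.4 0.3 4.6] turn [ 0.11 -6.88  0.05] shift if after turn [0.9 0.3 4.6]
(785, 266, array([539.8, 117.6, 299.3]), array([ 0.955, -0.248,  0.163]), np.float64(80.3), array([541.9, 126.3, 299.8]), 103.97647857666016, array([[-98. , -33. ],
       [ 85.7,  27.8]]))
```

```bash
python3 -m handwheel '[[0.0014,0,0.0027,0,-3.44,0,0.036],[0.0014,0,0.0027,0,-3.44,0,0.036],[0,0,0,0,0,0,0.036]]' 40
python3 -m handwheel '[[0,0,0.001,0,-0.5,0,0.036],[0,0,0.001,0,-0.5,0,0.036],[0,0,0,0,0,0,0.036]]' 40
python3 - <<'E'
from h import *
need(capaxis(-26,36),capframe(-26))
E
```

```text
time: 5.97
tool_pos: [542.0, 127.4, 213.5]
tcp_rot: [179.9, 25.9, -180.0]
ft_force: [-14.9, -2.9, 2.1]
finger_gap: 42.5
grip_force: 42.6
time: 6.22
tool_pos: [542.3, 127.4, 212.7]
tcp_rot: [179.9, 26.6, -180.0]
ft_force: [-32.9, -3.4, 17.2]
finger_gap: 42.4
grip_force: 44.9
t 6.2167 at [542.3 127.4 212.7] [ 179.91   26.63 -179.99] F [-32.9  -3.4  17.2] M [-0.56  3.76 -0.37] gap 42.4 grip 44.9
shift before turn [-1.9  0.3 -0.7] turn [0.09 0.63 0.01] shift if after turn [-1.9  0.3 -0.7]
```

The hard stop is reached: force is up and the angle is 26.6°. I relax the preload, then twist.

```bash
python3 -m handwheel '[[0.001,0,-0.0008,0,0.6,0,0.036],[0,0,0,0,0,0,0.036]]' 60
python3 -m handwheel '[[0,0,0,0,0,3.5,0.036],[0,0,0,0,0,3.5,0.036],[0,0,0,0,0,3.5,0.036],[0,0,0,0,0,3.5,0.036],[0,0,0,0,0,0,0.036]]' 60
python3 - <<'E'
from h import *
need(capaxis(-26,36),capframe(-26))
E
```

```text
time: 6.38
tool_pos: [542.0, 127.4, 213.2]
tcp_rot: [179.9, 26.1, -180.0]
ft_force: [-20.7, -0.7, 12.3]
finger_gap: 41.8
grip_force: 59.8
time: 6.8
tool_pos: [542.0, 127.9, 213.2]
tcp_rot: [173.0, 25.2, 164.2]
ft_force: [-21.5, 0.3, 11.8]
finger_gap: 42.1
grip_force: 60.1
t 6.8 at [542.  127.9 213.2] [172.98  25.24 164.24] F [-21.5   0.3  11.8] M [-0.    2.49 -0.15] gap 42.1 grip 60.1
shift before turn [-1.9  0.3 -0.1] turn [  0.17   0.12 -14.22] shift if after turn [-1.9 -0.2 -0.1]
```

```bash
python3 -m handwheel '[[0,0,0,0,0,5,0.036],[0,0,0,0,0,5,0.036],[0,0,0,0,0,5,0.036],[0,0,0,0,0,5,0.036],[0,0,0,0,0,5,0.036],[0,0,0,0,0,5,0.036],[0,0,0,0,0,0,0.036]]' 60
python3 -m handwheel '[[0,0,0,0,0,5,0.036],[0,0,0,0,0,5,0.036],[0,0,0,0,0,5,0.036],[0,0,0,0,0,5,0.036],[0,0,0,0,0,0,0.036]]' 60
cat >> h.py <<'E'
def tq():
    s=r.sense(); print("axis torque",round(float(capframe(-26)[:,2]@s["wrist_torque"]),2))
E
python3 - <<'E'
from h import *
need(capaxis(-26,36),capframe(-26));tq()
E
```

```text
time: 7.38
tool_pos: [542.5, 128.8, 213.5]
tcp_rot: [160.9, 18.3, 132.6]
ft_force: [-16.0, 5.4, 9.1]
finger_gap: 41.8
grip_force: 59.6
time: 7.8
tool_pos: [543.0, 129.2, 213.8]
tcp_rot: [155.9, 10.8, 113.4]
ft_force: [-12.0, 7.6, 7.1]
finger_gap: 42.1
grip_force: 59.3
t 7.8 at [543.  129.2 213.8] [155.89  10.82 113.42] F [-12.    7.6   7.1] M [1.13 1.56 0.37] gap 42.1 grip 59.3
shift before turn [-1.7  0.   0. ] turn [  0.43   0.09 -64.33] shift if after turn [-0.8 -1.5  0. ]
axis torque 0.17
```

Turned 64° with only friction torque (0.17 N m). I continue to the stop.

```bash
python3 -m handwheel '[[0,0,0,0,0,3,0.036],[0,0,0,0,0,3,0.036],[0,0,0,0,0,2,0.036],[0,0,0,0,0,0,0.036]]' 60; python3 -c "from h import *; tq()"
python3 -m handwheel '[[0,0,0,0,0,2.5,0.036],[0,0,0,0,0,2.5,0.036],[0,0,0,0,0,0,0.036]]' 60; python3 -c "from h import *; tq()"
python3 -m handwheel '[[0,0,0,0,0,2,0.036],[0,0,0,0,0,2,0.036],[0,0,0,0,0,0,0.036]]' 60; python3 -c "from h import *; tq()
need(capaxis(-26,36),capframe(-26))"
```

```text
time: 8.13
tool_pos: [543.2, 129.3, 214.0]
tcp_rot: [154.7, 7.5, 106.2]
ft_force: [-9.3, 8.3, 5.5]
finger_gap: 42.3
grip_force: 59.5
axis torque -0.03
time: 8.38
tool_pos: [543.6, 128.8, 214.3]
tcp_rot: [154.2, 5.5, 101.7]
ft_force: [-6.8, 6.9, 4.9]
finger_gap: 41.9
grip_force: 59.7
axis torque -0.78
time: 8.63
tool_pos: [543.9, 127.0, 214.5]
tcp_rot: [153.9, 3.9, 98.0]
ft_force: [-7.0, -4.6, 6.8]
finger_gap: 42.2
grip_force: 59.8
axis torque -0.05
t 8.6333 at [543.9 127.  214.5] [153.86   3.88  98.02] F [-7.  -4.6  6.8] M [-0.72  0.83 -0.29] gap 42.2 grip 59.8
shift before turn [ 0.7 -0.3  0.2] turn [  0.34   0.28 -81.1 ] shift if after turn [0.4 0.7 0.2]
```

```bash
python3 -m handwheel '[[0,0,0,0,0,2.5,0.036],[0,0,0,0,0,2.5,0.036]]' 100; python3 -c "from h import *; tq()"
python3 -m handwheel '[[0,0,0,0,0,2.5,0.036],[0,0,0,0,0,2.5,0.036],[0,0,0,0,0,0,0.036]]' 100; python3 -c "from h import *; tq()
need(capaxis(-26,36),capframe(-26))"
```

```text
time: 8.8
tool_pos: [543.8, 127.8, 214.6]
tcp_rot: [153.6, 1.7, 93.7]
ft_force: [-7.6, 3.8, 7.8]
finger_gap: 40.8
grip_force: 99.5
axis torque -2.29
time: 9.05
tool_pos: [543.9, 125.0, 214.5]
tcp_rot: [153.6, -0.4, 88.9]
ft_force: [-8.7, -16.3, 8.6]
finger_gap: 40.8
grip_force: 105.8
axis torque 0.15
t 9.05 at [543.9 125.  214.5] [153.62  -0.36  88.93] F [ -8.7 -16.3   8.6] M [-2.13  1.   -1.2 ] gap 40.8 grip 105.8
shift before turn [ 2.7 -0.4  0.2] turn [  0.18   0.42 -91.12] shift if after turn [0.4 2.7 0.2]
```

The 2.3 N m reaction shows the cap is at its hard stop. I release, back off and look.

```bash
python3 -m handwheel '[[0,0,0,0,0,0,0.056],[0,0,0,0,0,0,0.056],[0,0,0,0,0,0,0.056],[0,0,0,0,0,0,0.056]]' 40
python3 -m handwheel '[[0,0,-0.005,0,0,0,0.06],[0,0,-0.02,0,0,0,0.06],[0,0,-0.02,0,0,0,0.06],[0,0,-0.02,0,0,0,0.06],[0,0,-0.025,0,0,0,0.06],[0,0,-0.03,0,0,0,0.06],[0,0,-0.03,0,0,0,0.06],[0,0,0,0,0,0,0.06]]'
python3 - <<'E'
from h import *
need([618.3,-126.5,200],R.from_euler('xyz',[180,0,90],degrees=True).as_matrix())
snap("wrist","w3"); b,d,P=snap("top","t3")
a=cv2.imread("pics/w3.png"); cv2.imwrite("pics/c3.png",np.hstack([cv2.resize(a,(480,360)),cv2.resize(b[170:270,240:330],(320,360),interpolation=cv2.INTER_CUBIC)]))
print(capfit(np.load("pics/w3.npz")["P"],a,(536,128),zmin=195))
E
```

```text
time: 9.38
tool_pos: [543.4, 127.7, 213.1]
tcp_rot: [153.5, -0.6, 89.2]
ft_force: [0.5, 0.7, -0.1]
finger_gap: 56.1
grip_force: 0.0
time: 10.05
tool_pos: [476.2, 127.8, 355.3]
tcp_rot: [153.0, -0.7, 89.2]
ft_force: [0.1, 0.4, 0.2]
finger_gap: 60.0
grip_force: 0.0
t 10.05 at [476.2 127.8 355.3] [152.95  -0.71  89.25] F [0.1 0.4 0.2] M [-0.01  0.19 -0.02] gap 60.0 grip 0.0
shift before turn [-254.3   60.4  201.6] turn [27.05 -0.52 -0.9 ] shift if after turn [-254.3  142.1  155.3]
(13436, 4880, array([499.7, 132.4, 415. ]), array([-0.948, -0.198,  0.251]), np.float64(-75.2), array([499.1, 129. , 410. ]), 29.894376754760742, array([[-28.8, -14. ],
       [ 21.1,   8.7]]))
```

View pics/c3.png

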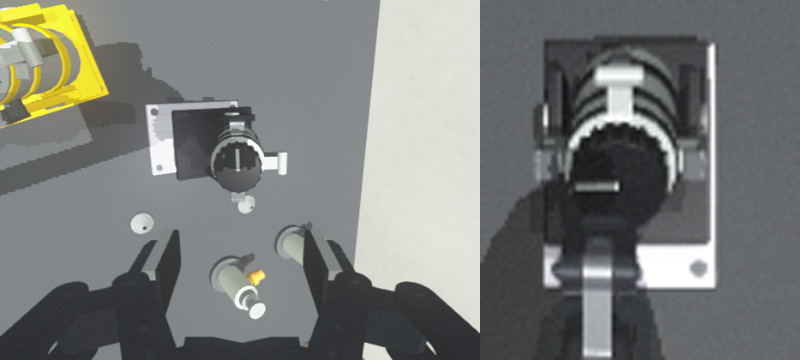

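The cap is shut on the mouth: knob at (238,160) in the left half, mark now along y at (597,187) in the right half. I measure the mark's turn properly on the cap plane, before and after.

```bash
cat >> h.py <<'E'
def mark(name,n,phi,s=None):
    b=np.load(f"pics/{name}.npz")["b"]; f,cx,cy,c=K(n); v,u=np.mgrid[0:420,0:560]
    D=np.stack([(u-cx)/f,(v-cy)/f,np.ones(u.shape)],-1)
    if n=="wrist":
        T=np.array(c["tool_from_camera"]); Rw=R.from_euler('xyz',s[1],degrees=True).as_matrix(); o=Rw@T[:3,3]+s[0]; D=D@(Rw@T[:3,:3]).T
    else:
        Rm=cv2.Rodrigues(c["rvec"])[0]; o=-Rm.T@c["tvec"]; D=D@Rm
    F=capframe(phi); z=F[:,2]; C=capaxis(phi,38); X=o+D*(((C-o)@z)/(D@z))[...,None]; L=(X-C)@F  # tool-like coords: x,y
    m=(np.hypot(L[...,0],L[...,1])<17)&(b.max(-1)>110); q=L[m][:,:2]; mu=q.mean(0); d=np.linalg.svd(q-mu)[2][0]
    print(name,m.sum(),"centre",mu.round(1),"line angle",np.degrees(np.arctan2(d[1],d[0])).round(1)%180,"len",np.ptp((q-mu)@d).round(1))
E
python3 - <<'E'
from h import *
mark("top0","top",29.1); mark("w1","wrist",29.1,([622.5,127.4,352.0],[179.91,-28.94,-179.93])); mark("t3","top",-26); mark("w3","wrist",-26,([476.2,127.8,355.3],[152.95,-.71,89.25]))
need([0,0,0],np.eye(3))
E
```

```text
top0 20 centre [6.9 4.9] line angle 29.1 len 16.2
w1 127 centre [6.7 4.9] line angle 28.69999999999999 len 17.8
t3 20 centre [0.6 8.8] line angle 90.2 len 14.8
w3 139 centre [-4.7  5.9] line angle 41.5 len 25.6
t 10.15 at [476.1 127.5 349.7] [153.28  -0.62  89.23] F [-0.  -0.5  0.2] M [ 0.03  0.16 -0.02] gap 60.0 grip 0.0
shift before turn [-137.7 -580.3   97.7] turn [-113.46 -111.67  -27.17] shift if after turn [-476.1 -127.5 -349.7]
```

The mark says the cap turned only about 60°, so the release may have dragged it back. I take a settled picture to check.

```bash
python3 - <<'E'
from h import *
s=r.sense(); snap("wrist","w4"); snap("top","t4"); print(s["tool_pos"],s["tcp_rot"])
mark("w4","wrist",-26,(s["tool_pos"],s["tcp_rot"])); mark("t4","top",-26)
b=cv2.imread("pics/w4.png"); cv2.imwrite("pics/c4.png",cv2.resize(b[100:260,200:400],(800,640))[:600])
E
```

```text
[476.14530269 127.52197529 349.65273222] [153.28393771  -0.62163714  89.23353613]
w4 147 centre [-5.3  5.5] line angle 43.099999999999994 len 27.5
t4 20 centre [0.6 8.8] line angle 90.2 len 14.8
```

View pics/c4.png

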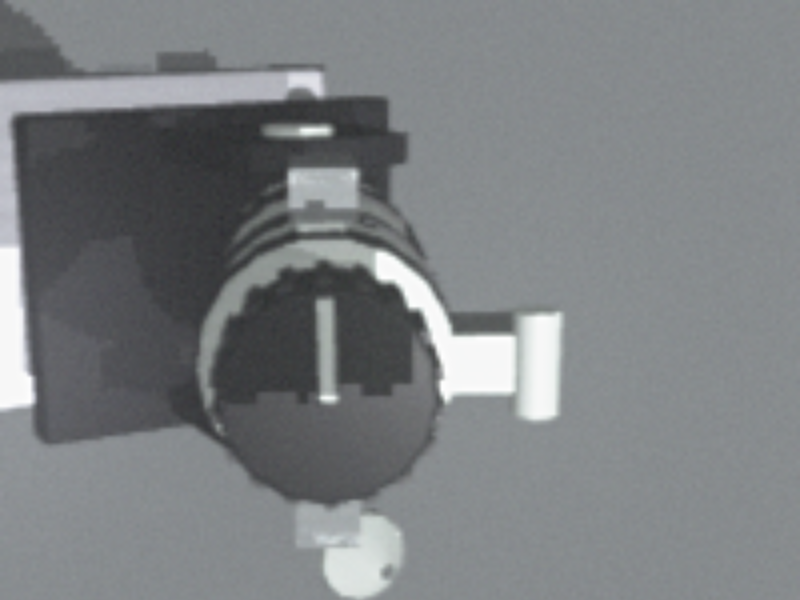

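The mark points straight at the +y hook (line at (325,350)), with the lugs under the hooks. The measured turn is only about 1.05 rad, short of the roughly 1.4 expected, so I regrasp centred and feel for the stop again.

```bash
python3 - <<'E'
from h import *
need(capaxis(-26,180),capframe(-26,60))
E
```

```text
t 10.25 at [475.6 127.2 346.3] [153.57  -0.55  89.21] F [-0.8  0.  -0.8] M [0.01 0.15 0.01] gap 59.9 grip 0.0
shift before turn [0.5 3.2 4.6] turn [ 4.700e-01 -3.000e-02 -3.095e+01] shift if after turn [-1.2  3.   4.6]
```

```bash
python3 -m handwheel '[[0,0.0016,0,0,0,-6.2,0.062],[0,0.0016,0,0,0,-6.2,0.062],[0,0,0,0,0,-6.2,0.062],[0,0,0,0,0,-6.2,0.062],[0,0,0,0,0,-6.2,0.062],[0,0,0,0,0,0,0.062],[0,0,0,0,0,0,0.062],[0,0,0,0,0,0,0.062]]' 40
python3 - <<'E'
from h import *
need(capaxis(-26,36),capframe(-26,60)); s=r.sense(); print((capframe(-26).T@(s["tool_pos"]-capaxis(-26,38))).round(1))
E
```

```text
time: 10.92
tool_pos: [478.6, 127.1, 347.3]
tcp_rot: [156.7, 12.7, 117.2]
ft_force: [-0.1, 0.0, 0.7]
finger_gap: 61.8
grip_force: 0.0
t 10.9167 at [478.6 127.1 347.3] [156.65  12.68 117.22] F [-0.1  0.   0.7] M [-0.02  0.21 -0.04] gap 61.8 grip 0.0
shift before turn [  0.7  -0.7 148.2] turn [ 0.4   0.1  -0.18] shift if after turn [  0.4   0.4 148.2]
[ 1.000e-01 -6.000e-01 -1.462e+02]
```

```bash
python3 -m handwheel '[[0.0006,-0.0006,0.02,0.4,0,0,0.065],[0,0,0.022,0,0,0,0.065],[0,0,0.022,0,0,0,0.065],[0,0,0.022,0,0,0,0.065],[0,0,0.022,0,0,0,0.065],[0,0,0.02,0,0,0,0.065],[0,0,0.01,0,0,0,0.065],[0,0,0.008,0,0,0,0.065]]' 40
python3 -m handwheel '[[0,0,0,0,0,0,0.036],[0,0,0,0,0,0,0.036],[0,0,0,0,0,0,0.036],[0,0,0,0,0,0,0.036],[0,0,0,0,0,0,0.036],[0,0,0,0,0,0,0.036]]' 60
python3 -c "from h import *; tq(); need(capaxis(-26,36),capframe(-26,60))"
```

```text
time: 11.58
tool_pos: [542.0, 127.2, 215.0]
tcp_rot: [157.1, 12.7, 117.3]
ft_force: [-0.5, 1.2, -0.6]
finger_gap: 64.9
grip_force: 0.0
time: 12.08
tool_pos: [542.4, 127.4, 217.6]
tcp_rot: [157.0, 12.8, 117.4]
ft_force: [-4.1, 1.0, 0.4]
finger_gap: 41.7
grip_force: 61.3
axis torque 0.12
t 12.0833 at [542.4 127.4 217.6] [156.97  12.79 117.39] F [-4.1  1.   0.4] M [-0.03  0.88 -0.15] gap 41.7 grip 61.3
shift before turn [ 0.4 -0.2  3.7] turn [0.13 0.13 0.02] shift if after turn [ 0.4 -0.2  3.7]
```

Well centred with low forces. I twist in small steps, reading the torque each time.

```bash
q='from h import *; tq()'
python3 -m handwheel '[[0,0,0,0,0,3,0.036],[0,0,0,0,0,3,0.036],[0,0,0,0,0,0,0.036]]' 60|grep -E "rot|force"; python3 -c "$q"
python3 -m handwheel '[[0,0,0,0,0,3,0.036],[0,0,0,0,0,3,0.036],[0,0,0,0,0,0,0.036]]' 60|grep -E "rot|force"; python3 -c "$q"
python3 -m handwheel '[[0,0,0,0,0,3,0.036],[0,0,0,0,0,3,0.036],[0,0,0,0,0,0,0.036]]' 60|grep -E "rot|force"; python3 -c "$q; need(capaxis(-26,36),capframe(-26,60)); snap('top','t5'); mark('t5','top',-26)"
```

```text
tcp_rot: [155.8, 10.3, 111.7]
ft_force: [-4.7, -0.5, 1.8]
grip_force: 61.6
axis torque 0.14
tcp_rot: [155.0, 7.9, 106.2]
ft_force: [-5.5, -0.2, 2.5]
grip_force: 61.7
axis torque -0.26
tcp_rot: [154.3, 5.4, 100.8]
ft_force: [-3.3, -3.8, 2.3]
grip_force: 61.5
axis torque -1.01
t 12.8333 at [542.7 126.8 217.7] [154.32   5.43 100.79] F [-3.3 -3.8  2.3] M [-1.16  0.66  0.56] gap 41.8 grip 61.5
shift before turn [ 1.  -0.5  3.6] turn [  0.14   0.21 -17.93] shift if after turn [ 1.1 -0.2  3.6]
t5 29 centre [-6.  12.3] line angle 21.2 len 13.8
```

```bash
python3 -m handwheel '[[0,0,0,0,0,2,0.036],[0,0,0,0,0,0,0.036]]' 60|grep -E "rot|force"
python3 - <<'E'
from h import *
tq(); s=r.sense(); b,d,P=snap("wrist","w6"); b2,_,_=snap("side","s6")
mark("w6","wrist",-26,(s["tool_pos"],s["tcp_rot"]))
cv2.imwrite("pics/c6.png",np.hstack([cv2.resize(b,(480,360)),cv2.resize(b2[140:230,220:300],(320,360),interpolation=cv2.INTER_CUBIC)]))
E
```

```text
tcp_rot: [154.2, 4.6, 99.1]
ft_force: [-3.9, -2.2, 3.1]
grip_force: 61.6
axis torque -1.77
w6 326 centre [-3.   8.2] line angle 102.5 len 16.9
```

View pics/c6.png

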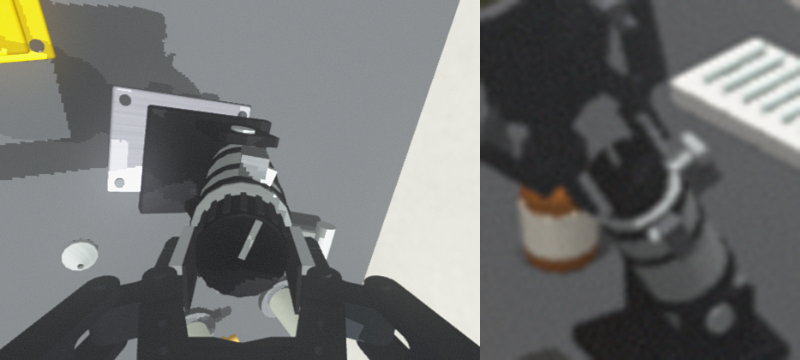

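While held, the mark is at 102.5° (line at (250,238)), a turn of about 74°, and torque is 1.8 N m, so this is the real stop. I unwind the preload slightly before opening and watch the mark.

```bash
cat > m.py <<'E'
import sys; from h import *
tq(); s=r.sense(); snap("wrist",sys.argv[1]); mark(sys.argv[1],"wrist",-26,(s["tool_pos"],s["tcp_rot"])); need(capaxis(-26,36),capframe(-26,80))
E
python3 -m handwheel '[[0,0,0,0,0,2.5,0.036],[0,0,0,0,0,0,0.036],[0,0,0,0,0,0,0.036]]' 60|grep -E "rot|force"; python3 m.py w7
python3 -m handwheel '[[0,0,0,0,0,-1.5,0.036],[0,0,0,0,0,-1,0.036],[0,0,0,0,0,0,0.036]]' 60|grep -E "rot|force"; python3 m.py w8
```

```text
tcp_rot: [154.0, 3.6, 96.7]
ft_force: [-6.8, -14.8, 4.6]
grip_force: 61.7
axis torque -0.39
w7 327 centre [-2.6  8.3] line angle 100.8 len 17.0
t 13.45 at [542.9 125.2 217.8] [154.03   3.61  96.72] F [ -5.9 -13.5   5.1] M [-2.17  0.67 -0.61] gap 41.6 grip 61.7
shift before turn [ 2.7 -0.6  3.6] turn [ 0.16  0.31 -2.38] shift if after turn [ 2.7 -0.5  3.7]
tcp_rot: [154.2, 4.7, 99.0]
ft_force: [-3.6, -14.3, 4.8]
grip_force: 61.6
axis torque 0.01
w8 325 centre [-2.4  8.4] line angle 99.0 len 16.9
t 13.75 at [543.  125.  217.8] [154.19   4.7   98.96] F [ -5.6 -14.2   5.5] M [-2.04  0.62 -0.99] gap 41.9 grip 61.6
shift before turn [ 2.9 -0.5  3.6] turn [0.15 0.32 0.1 ] shift if after turn [ 2.8 -0.5  3.6]
```

Over-twisting makes the pads roll sideways (y −2.5 mm), and that rolls the cap back on release. I regrasp from a turned-back pose, twist to about 1 N m without slipping, ease off and release.

```bash
python3 -m handwheel '[[0,0,0,0,0,0,0.058],[0,0,0,0,0,0,0.058],[0,0,0,0,0,0,0.058],[0,0,0,0,0,-6,0.058],[0,0,0,0,0,-6,0.058],[0,0,0,0,0,-6,0.058],[0,0,0,0,0,-6,0.058],[0,0,0,0,0,-6,0.058]]' 40
python3 -m handwheel '[[0,0,0,0,0,-3,0.058],[0,0,0,0,0,0,0.058],[0,0,0,0,0,0,0.058]]' 40|grep rot
python3 - <<'E'
from h import *
need(capaxis(-26,38),capframe(-26,47)); s=r.sense(); snap("wrist","w9"); mark("w9","wrist",-26,(s["tool_pos"],s["tcp_rot"]))
E
```

```text
time: 14.42
tool_pos: [542.7, 127.9, 217.2]
tcp_rot: [159.5, 16.6, 127.3]
ft_force: [0.0, 0.8, -0.7]
finger_gap: 58.2
grip_force: 0.0
tcp_rot: [160.2, 17.5, 129.9]
t 14.6667 at [542.6 127.7 217.1] [160.23  17.5  129.86] F [-1.   0.1  0. ] M [-0.02  0.25 -0.  ] gap 57.9 grip 0.0
shift before turn [ 0.2 -0.2  1.2] turn [ 0.11  0.14 -0.06] shift if after turn [ 0.2 -0.2  1.2]
w9 342 centre [-2.8  8.2] line angle 99.1 len 16.8
```

```bash
python3 -m handwheel '[[0,0,0.0015,0,0,0,0.036],[0,0,0,0,0,0,0.036],[0,0,0,0,0,0,0.036],[0,0,0,0,0,0,0.036],[0,0,0,0,0,0,0.036]]' 80|grep -E "rot|force"; python3 m.py wa|grep -E "tor|mark|wa"
for i in 1; do python3 -m handwheel '[[0,0,0,0,0,2,0.036],[0,0,0,0,0,0,0.036],[0,0,0,0,0,0,0.036]]' 80|grep -E "rot|force"; python3 m.py wb|grep -E "tor|wb"; done
python3 -m handwheel '[[0,0,0,0,0,2,0.036],[0,0,0,0,0,0,0.036],[0,0,0,0,0,0,0.036]]' 80|grep -E "rot|force"; python3 m.py wc|grep -E "tor|wc"
python3 -m handwheel '[[0,0,0,0,0,2,0.036],[0,0,0,0,0,0,0.036],[0,0,0,0,0,0,0.036]]' 80|grep -E "rot|force"; python3 m.py wd
```

```text
tcp_rot: [160.3, 17.5, 129.9]
ft_force: [-4.6, 0.5, 5.1]
grip_force: 80.1
axis torque 0.03
wa 341 centre [-2.6  8.2] line angle 98.7 len 16.8
tcp_rot: [159.7, 16.9, 128.0]
ft_force: [-5.6, 0.7, 6.6]
grip_force: 80.0
axis torque -0.21
wb 343 centre [-2.9  8.1] line angle 100.6 len 16.9
tcp_rot: [159.1, 16.2, 126.1]
ft_force: [-4.3, 2.3, 5.7]
grip_force: 80.0
axis torque -0.98
wc 342 centre [-3.   8.1] line angle 101.7 len 16.8
tcp_rot: [158.6, 15.5, 124.2]
ft_force: [-4.1, 3.9, 4.0]
grip_force: 80.0
axis torque -1.8
wd 341 centre [-3.1  8.1] line angle 102.3 len 16.7
t 16.0833 at [543.2 128.2 216.1] [158.59  15.47 124.23] F [-4.1  4.2  4.6] M [-0.15  0.48  1.93] gap 41.4 grip 80.0
shift before turn [-0.1 -0.7  2. ] turn [ 0.18  0.08 27.17] shift if after turn [-0.4 -0.6  2. ]
```

The stop is felt cleanly at mark 101–102° without slipping. I ease off 1.5° (torque still on the stop) and open.

```bash
python3 -m handwheel '[[0,0,0,0,0,-1,0.036],[0,0,0,0,0,0,0.036]]' 80|grep -E "rot|force"; python3 -c "from h import *; tq()"
python3 -m handwheel '[[0,0,0,0,0,0,0.058],[0,0,0,0,0,0,0.058],[0,0,0,0,0,0,0.058],[0,0,0,0,0,0,0.058]]' 40|grep -E "rot|force"; python3 m.py we
```

```text
tcp_rot: [158.9, 15.8, 125.2]
ft_force: [-4.5, 4.1, 4.3]
grip_force: 80.1
axis torque -1.43
tcp_rot: [158.9, 15.8, 125.0]
ft_force: [0.4, -0.5, -0.0]
grip_force: 0.0
axis torque -0.05
we 347 centre [-3.   8.1] line angle 100.1 len 16.9
t 16.6333 at [543.1 127.2 215.3] [158.91  15.78 125.03] F [-0.9  0.5 -0.3] M [ 0.01  0.15 -0.03] gap 58.2 grip 0.0
shift before turn [0.4 0.3 1.4] turn [ 0.09  0.12 28.  ] shift if after turn [0.5 0.1 1.4]
```

The cap rests at the stop. I retreat and go to the plunger with the fingers shut.

```bash
python3 -m handwheel '[[0,0,-0.01,0,0,0,0.06],[0,0,-0.02,0,0,0,0.06],[0,0,-0.025,0,0,0,0.06],[0,0,-0.025,0,0,0,0.06],[0,0,-0.025,0,0,0,0.03],[0,0,-0.025,0,0,0,0.0],[0,0,0,0,0,0,0.0],[0,0,0,0,0,0,0.0]]' 40
python3 - <<'E'
from h import *
snap("top","t7"); mark("t7","top",-26)
need([618.3,-126.5,250],R.from_euler('xyz',[180,0,125],degrees=True).as_matrix())
z=np.load("pics/t7.npz");f=K("top")
E
```

```text
time: 17.3
tool_pos: [486.2, 127.7, 335.4]
tcp_rot: [158.6, 15.9, 125.0]
ft_force: [1.3, -0.5, -0.4]
finger_gap: 11.7
grip_force: 0.0
t7 25 centre [-1.3  8.9] line angle 102.3 len 15.4
t 17.35 at [485.9 127.5 333.3] [158.79  15.83 125.03] F [-0.2 -0.2 -0.5] M [-0.    0.18  0.01] gap 4.3 grip 0.0
shift before turn [-250.5  -91.8  133.4] turn [21.07 15.65  2.96] shift if after turn [-284.1  -37.2   83.3]
```

Independent check: the top camera puts the mark at 102.3°, a 73° turn from the start, which leaves a 0.12 rad start turn (within 0–0.15). Tight.

```bash
python3 -m handwheel '[[0,0,0,4.2,3.1,0.6,0],[0,0,0,4.2,3.1,0.6,0],[0,0,0,4.2,3.1,0.6,0],[0,0,0,4.2,3.1,0.6,0],[0,0,0,4.2,3.1,0.6,0],[0,0,0,0,0,0,0]]' 40|grep pos
python3 -m handwheel '[[-0.0355,-0.0047,0,0,0,0,0],[-0.0355,-0.0047,0,0,0,0,0],[-0.0355,-0.0047,0,0,0,0,0],[-0.0355,-0.0047,0,0,0,0,0],[-0.0355,-0.0047,0,0,0,0,0],[-0.0355,-0.0047,0,0,0,0,0],[-0.0355,-0.0047,0,0,0,0,0],[-0.0355,-0.0047,0,0,0,0,0]]'
python3 -m handwheel '[[0,0,0,0,0,0,0],[0,0,0,0,0,0,0],[0,0,0,0,0,0,0],[0,0,0,0,0,0,0]]' |grep pos
python3 - <<'E'
from h import *
b,d,P=snap("wrist","wp"); m=(np.linalg.norm(P[...,:2]-[618.3,-126.5],axis=-1)<22)&(abs(P[...,2]-116)<5); q=P[m]; print(m.sum(),q.mean(0).round(1),np.percentile(q,[3,97],axis=0).round(1))
need([618.3,-126.5,140],R.from_euler('xyz',[180,0,125],degrees=True).as_matrix())
E
```

```text
tool_pos: [486.3, 126.8, 328.0]
time: 18.52
tool_pos: [617.8, -128.4, 332.0]
tcp_rot: [180.0, 0.2, 124.9]
ft_force: [0.5, 0.2, 0.1]
finger_gap: -0.0
grip_force: 0.0
tool_pos: [617.2, -125.7, 332.9]
667 [ 619.4 -127.   117.5] [[ 607.8 -139.4  114.7]
 [ 631.4 -115.2  119.1]]
t 18.9 at [ 617.3 -125.6  333.2] [1.7997e+02 1.4000e-01 1.2502e+02] F [-0.1  0.8  0.2] M [-0.02  0.02 -0.04] gap -0.1 grip 0.0
shift before turn [ -0.8   0.2 193.2] turn [0.03 0.14 0.02] shift if after turn [ -1.3   0.3 193.2]
```

View pics/wp.png

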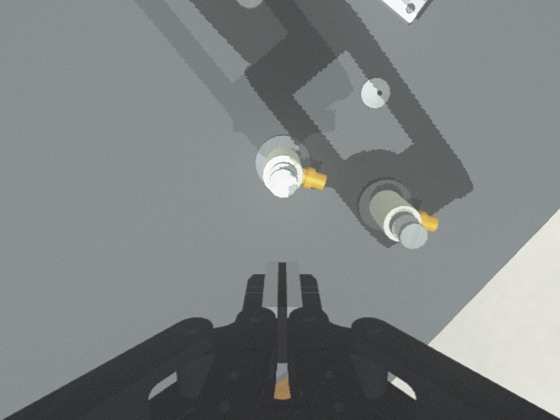

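The wrist view shows the near pillar's button at (283,182) and the other pillar at (413,236), clear. The button measures (619,-127,117), as expected. I descend.

```bash
python3 -m handwheel '[[-0.001,0.001,0.027,0,0,0,0],[0,0,0.027,0,0,0,0],[0,0,0.027,0,0,0,0],[0,0,0.027,0,0,0,0],[0,0,0.027,0,0,0,0],[0,0,0.027,0,0,0,0],[0,0,0.024,0,0,0,0],[0,0,0,0,0,0,0]]'
python3 -m handwheel '[[0,0,0.004,0,0,0,0],[0,0,0.004,0,0,0,0],[0,0,0.004,0,0,0,0],[0,0,0,0,0,0,0],[0,0,0,0,0,0,0]]'
```

```text
time: 19.57
tool_pos: [615.6, -125.1, 140.9]
tcp_rot: [-179.7, -0.3, 125.0]
ft_force: [-0.6, 0.2, -1.2]
finger_gap: -0.0
grip_force: 0.0
time: 19.98
tool_pos: [619.8, -127.5, 136.0]
tcp_rot: [180.0, 0.2, 124.9]
ft_force: [-0.5, 0.5, 0.1]
finger_gap: 0.1
grip_force: 0.0
```

```bash
python3 -m handwheel '[[0,0,0.003,0,0,0,0],[0,0,0.003,0,0,0,0],[0,0,0.002,0,0,0,0],[0,0,0,0,0,0,0],[0,0,0,0,0,0,0]]'|grep -E "pos|ft"
python3 -m handwheel '[[0,0,0.002,0,0,0,0],[0,0,0.002,0,0,0,0],[0,0,0,0,0,0,0],[0,0,0,0,0,0,0]]'|grep -E "pos|ft"
```

```text
tool_pos: [620.2, -127.6, 128.2]
ft_force: [-0.8, 1.2, 6.9]
tool_pos: [620.2, -127.7, 124.5]
ft_force: [-2.5, 0.0, 8.8]
```

```bash
python3 -m handwheel '[[0,0,0.0015,0,0,0,0],[0,0,0.001,0,0,0,0],[0,0,0,0,0,0,0],[0,0,0,0,0,0,0]]'|grep -E "pos|ft"
python3 -m handwheel '[[0,0,0.001,0,0,0,0],[0,0,0,0,0,0,0],[0,0,0,0,0,0,0]]'|grep -E "pos|ft"
```

```text
tool_pos: [620.3, -127.7, 123.1]
ft_force: [-6.1, 1.1, 15.2]
tool_pos: [620.4, -127.7, 123.0]
ft_force: [-9.4, 3.2, 21.3]
```

Stopped at 123 mm, as expected, with 21 N (over the 10 N for full travel): fully down. I lift away and check.

```bash
python3 -m handwheel '[[0,0,-0.004,0,0,0,0],[0,0,-0.008,0,0,0,0],[0,0,-0.02,0,0,0,0],[0,0,-0.027,0,0,0,0],[0,0,-0.027,0,0,0,0],[0,0,-0.027,0,0,0,0],[0,0,-0.027,0,0,0,0],[0,0,-0.02,0,0,0,0]]'|grep -E "pos|ft"
python3 -m handwheel '[[0,0,0,0,0,0,0],[0,0,0,0,0,0,0],[0,0,0,0,0,0,0],[0,0,0,0,0,0,0]]'|grep -E "time|ft"
python3 - <<'E'
from h import *
for n in("wrist","top"):
    b,d,P=snap(n,"z"+n); m=(np.linalg.norm(P[...,:2]-[619,-127],axis=-1)<12)&(abs(P[...,2]-112)<12); print(n,m.sum(),np.median(P[m][:,2]))
mark("ztop","top",-26)
a=cv2.imread("pics/ztop.png")[90:280,130:440]; cv2.imwrite("pics/fin.png",cv2.resize(a,None,fx=2.5,fy=2.5))
E
```

```text
tool_pos: [619.7, -127.4, 282.2]
ft_force: [1.7, -0.1, 0.6]
time: 22.32
ft_force: [-0.4, 0.9, 0.6]
wrist 689 117.70322648606916
top 132 116.12543948754806
ztop 23 centre [-1.4  8.8] line angle 102.7 len 15.5
```

View pics/fin.png

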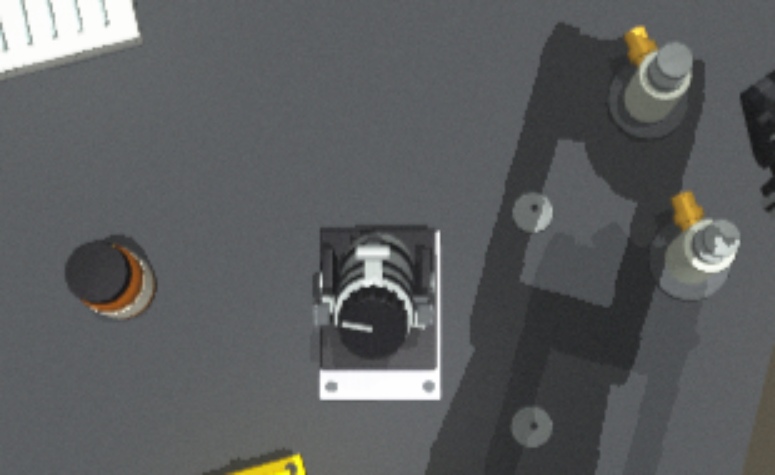

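The cap is shut with its mark at (356,326), the plunger is back up at 116 mm at (718,243), and the cones at (532,212) and (532,427) and the jar at (110,278) are where they were. I hand in.

```bash
python3 -c "from bench import r; print(r.hand_in())"
```

```text
the job is handed in; nothing more can be done
None
```

I shut the cap and screwed it to its hard stop, then pushed the purge plunger fully down and let it spring back to 116 mm. The cones and jar were not moved, and the job was handed in at about 22 s; no verdict came back.

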